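# Fit the two missing legs to a cabinet base

## Task

Two legs are still missing on the upturned cabinet base: take the two loose beech legs out of the sloping blue rack and stand them upright, plug down, in the two empty sockets. Press each leg down with steady, gentle force until its orange collar is fully home, flush with the black socket, using the leg itself to push the collar down. Let go of both legs and leave the legs already standing and everything else on the bench as they are.

Things in the scene. Friction and masses are not known exactly. Their poses are not given: they have to be found in the camera images.
- legA: loose beech cabinet leg, 170 mm long, 0.08-0.15 kg: plug 22 mm in diameter, 28 mm long (end chamfered 2 x 2 mm), shaft 32 mm in diameter up to 160 mm, black rubber foot 28 mm in diameter to 170 mm. Origin: centre of the plug's end face; z: from plug to foot. Starts plug down in the rack, leaning 32 degrees, its upper 70 mm sticking out; comes out along its own axis. Fits either empty socket
- legB: second loose leg, the same as legA in every way, in the rack's other pocket
- collarA (a joint): orange collar of socket A (a cup that slides down in its black housing): 0 = fully up, standing 12 mm proud of the housing; 0.012 = pushed fully home, flush with the housing. It may start up to 3 mm down. It resists with about 9 N of friction and stays where it is left (m)
- collarB (a joint): orange collar of socket B (a cup that slides down in its black housing): 0 = fully up, standing 12 mm proud of the housing; 0.012 = pushed fully home, flush with the housing. It may start up to 3 mm down. It resists with about 9 N of friction and stays where it is left (m)
- mouthA (a point): centre of the open top of the orange collar of socket A; moves down with the collar; z up. The collar is 41 mm across with a round bore 24 mm in diameter and 30 mm deep; a leg's plug goes in until the leg's shoulder rests on the collar's top
- mouthB (a point): centre of the open top of the orange collar of socket B; moves down with the collar; z up. The collar is 41 mm across with a round bore 24 mm in diameter and 30 mm deep; a leg's plug goes in until the leg's shoulder rests on the collar's top
- socketA: black leg socket A fixed on the panel, 64 mm across and 36 mm high, origin in the centre of its underside, z up; empty, with an orange collar standing proud
- socketB: black leg socket B fixed on the panel, 64 mm across and 36 mm high, origin in the centre of its underside, z up; empty, with an orange collar standing proud
- panel: cream small cabinet's base panel lying upside down on the bench, fixed, 220 x 280 x 18 mm, origin in the centre of its underside. Four black sockets stand on it in a 100 x 170 mm rectangle: two empty, two already holding legs; which is which varies
- rack: sloping leg rack, fixed: plywood base with a blue block 220 mm wide that has two square pockets 35 mm wide and 100 mm deep, side by side 110 mm apart, leaning 32 degrees towards the rack's +y side (to the robot's left). Origin: on the bench, just below the leaning legs' upper ends. The block's top edge is about 135 mm high
- legC: leg like legA that already stands upright in another socket of the panel, its top 196 mm above the bench; not to be touched
- legD: second leg already standing in the panel, as legC
- hinge: steel hinge plate lying on the middle of the panel, 26 x 60 x 12 mm; loose, not part of the job; origin in its underside or grip
- tape: roll of pale tape lying between the leg rack and the robot, 90 mm across, 24 mm high; loose, not part of the job; origin in its underside or grip
- hammer: hammer lying behind the work area; loose, not part of the job; origin in its underside or grip
- screwdriver: screwdriver lying at the left; loose, not part of the job; origin in its underside or grip
- glue: white glue bottle with a red cap at the right, 170 mm high; loose, not part of the job; origin in its underside or grip
Things that resemble listed ones, but are neither listed nor needed, are in the scene too. Leave any pink look-alike of the legA alone.

How it is judged:
By the outcome, as a careful person would: the job done as asked, in the order asked, and still so for the second after the job is handed in, with the robot touching nothing.
It also fails if it takes over 69 s, if anything falls off the work surface, if the arm or the gripper's body presses on something with over 40 N, if the wrist force passes 120 N, or if a joint passes its speed limit or range.

## Robot

A 7-joint arm with a two-finger parallel gripper is mounted at the origin on the work surface. World frame = base frame: x ahead of the robot, y to its left, z up, the work surface at z = 0. Lengths are in m, angles in rad, forces in N, time in s.
With the tool pointing down it reaches from about 0.425 to 0.925 m from the base axis. Payload 6.8 kg.
Tool frame: the origin (TCP) lies midway between the tips of the shut fingers; the grasp point (between the pads) lies 19 mm behind it (bot.pinch_z is the distance from the TCP to the grasp point, in m); z points along the fingers, y is the line along which they close (so a half turn about z gives the same grasp; the last joint's range is limited). The gripper opens to 85 mm and grips with 20 to 120 N. Pads are 22 mm wide; open, the fingers measure 114 mm over their backs; the gripper's body (76 mm by 85 mm) begins 54 mm behind the grasp point. The pads swing forward as they close: fully open they stand 13 mm farther back than shut.
Start: joints at [1.03, 0.477, 0.022, 1.555, -0.011, 1.109, -0.083], TCP at [0.283, -0.613, 0.231] pointing down, gripper open.
Joint ranges: [-2.96, 2.96], [-0.34, 2.1], [-1.41, 1.46], [0.24, 2.44], [-1.37, 4.51], [0.17, 1.92], [-2.96, 2.96]. Speed limits (rad/s): [2.39, 2.39, 3.14, 3.14, 3.14, 3.14, 3.14].

## Interface

Orientations are given as a unit quaternion [w, x, y, z].
In Python, from station import bot, imaging gives the robot as it stands. The module is installed in compiled form; this text tells all that it offers.
- The arm moves only by the tool carry_out, never from a script. Its argument "targets" is a list of rows, each a list of 5 numbers: the shift along the tool's x, y, z in cm, then the turn about the tool's z in degrees, then the opening, from -1 (shut) to 1 (fully open). In form: [[x, y, z, yaw, gripper], ...]. A call has 1 to 12 rows; each row shifts and turns the commanded pose from where the row before left it, along the tool's axes as they then stand; what a row does not reach is not made up. A row lasts 1/10 s, in which the tool goes at most 50 mm and 8.59 degrees, less where a joint would pass 70% of its speed; a pose out of reach is approached as far as the arm can. A call is refused whole if a number of a shift passes 5 or a number of a turn 8.59, either way. A call with a gripper value outside its range is refused whole. The fingers move at their own pace and stop on an object; "force" is the grip in N (left out, the last holds). Time passes only in rows, so rows that do not move let the fingers close. It gives the time, the measured TCP pose, the force, the opening and the grip force at its end, in the units of the state.
- bot.get_obs(): the state, without advancing time (a new reading comes with each control period).
- imaging.read_camera(name): name is "side" or "top" or "wrist"; returns the picture (420x560x3 uint8, red, green, blue); there is no depth.
- imaging.calibration(name): a dict with "fx", "fy", "cx", "cy" (pixels), "extrinsics" (4x4, takes a point from world to camera coordinates). Camera axes: x right, y up, looking along -z (the intrinsics and any distortion apply to the point x, -y, -z); pixel columns grow to the right and rows downward; lengths in m; the calibration is good to about 2 mm. A picture is of the moment at which its call begins: read the wrist's pose just before it. calibration takes no time and is no camera call; for the wrist camera it gives the pose at the moment of the call.
- bot.hand_in(): hands the job in; it is judged then, once.
The state is a dict: "t": time; "q": joint angles; "joint_vel": joint speeds; "joint_torque": joint torques, N m; "eef_pos": TCP position; "tool_rot": TCP orientation; "contact_force": force on the tool from outside, world axes, zero at the start; "torque": the same for the moment, N m; "gripper_width": opening from 0.0 (shut) to 1.0 (fully open); "grasp_force": force on a finger pad.
Only numpy, scipy, OpenCV 4.12 (cv2) and the standard library are available. Lean on these libraries where they do the work, as an engineer would, in place of code of your own. Each camera call takes 0.05 s, during which the arm holds its last target. There are 200 camera calls.

## Working session

There is one attempt and no reset: what is moved stays moved. The work goes in short steps, Python scripts to look and compute and a tool call to move; the robot and the scene stay as the last step left them, time stands still between calls to the robot, and variables do not carry over. Pictures are saved under pics/ and viewed, at most 10 in all, crops included, and the job is handed in when it is done.

Besides the shell and the picture viewer there is one more tool, called after "Emit:" by a JSON object that holds its "fn" and its "kwargs", one argument or row to a line. carry_out: Moves the arm, as the interface text tells. Its arguments: {"type":"object","properties":{"targets":{"type":"array"},"force":{"type":"number"}},"required":["targets"]}

```bash
mkdir -p pics; python3 - <<'E'
from station import bot, imaging
import cv2,numpy as np
np.set_printoptions(precision=4,suppress=True)
o=bot.get_obs(); print(o['t'],o['eef_pos'],o['tool_rot'],bot.pinch_z,o['gripper_width'])
for n in ['side','top']:
    im=imaging.read_camera(n); cv2.imwrite(f'pics/{n}0.png',im[:,:,::-1]); c=imaging.calibration(n); print(n,{k:c[k] for k in c if k!='extrinsics'}); print(np.array(c['extrinsics']))
E
```

```text
0.0 [ 0.2828 -0.6122  0.2303] [-0.0009  0.9767  0.2147 -0.0003] 0.0187 0.997277393998999
side {'fx': 438.8143653851028, 'fy': 438.8143653851028, 'cx': 284.89463950351325, 'cy': 220.98991948750285}
[[-0.7456 -0.6664  0.0027  0.3143]
 [ 0.5031 -0.5601  0.6582 -0.2839]
 [-0.4371  0.4921  0.7529 -1.2019]
 [ 0.      0.      0.      1.    ]]
top {'fx': 430.7999028235417, 'fy': 430.7999028235417, 'cx': 278.30217687945577, 'cy': 202.8753228051783}
[[ 0.0055 -0.9998 -0.0185  0.0136]
 [ 0.995   0.0036  0.0996 -0.4447]
 [-0.0996 -0.0189  0.9949 -1.2247]
 [ 0.      0.      0.      1.    ]]
```

View pics/side0.png

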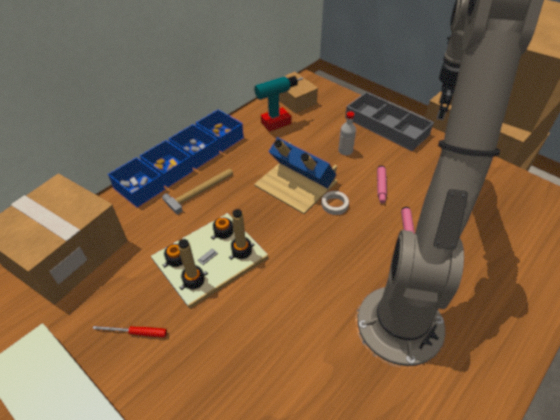

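View pics/top0.png

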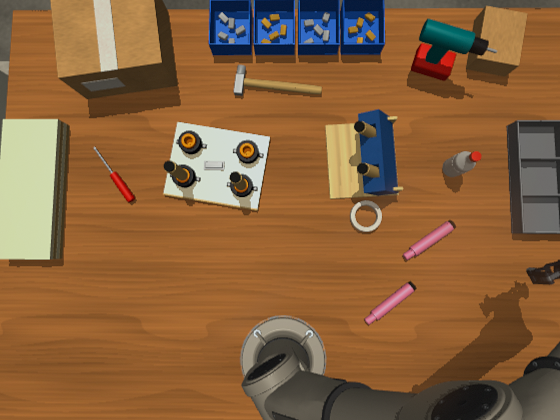

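The side view shows the blue rack with two beech legs, tops at about (282,146) and (308,160). In the top view their tops are at (360,127) and (362,168). The empty orange collars in the top view are at (189,142) and (247,152), and the standing legs are at (180,175) and (240,184).

Candidates for the loose legs are the rack legs at top (365,128) and (367,169), and the pink look-alikes at top (430,240) and (390,303). The beech ones in the rack fit the description. I'll confirm that in one enlarged crop.

```bash
python3 - <<'E'
import cv2,numpy as np
t=cv2.imread('pics/top0.png'); s=cv2.imread('pics/side0.png')
R=lambda im,x,y,w,h,W,H: cv2.resize(im[y:y+h,x:x+w],(W,H),interpolation=cv2.INTER_CUBIC)
a=np.hstack([R(t,320,100,80,60,400,300)[:, :],R(t,160,115,120,90,400,300)])
# 5x rack-top (rows100-160) ; 3.33x panel-top; side 4x
a=np.hstack([R(t,320,100,100,110,273,300),R(s,250,130,100,75,400,300)[:, :]])
b=np.hstack([R(t,160,115,120,100,360,300),R(s,145,200,130,110,355,300)])
c=np.zeros((600,720,3),np.uint8); c[:300,:673]=a; c[300:,:715]=b
cv2.imwrite('pics/crop1.png',c)
for n,im in(('top',t),('side',s)):
    h=cv2.cvtColor(im,cv2.COLOR_BGR2HSV)
    m=cv2.inRange(h,(8,190,130),(20,255,255))
    k,l,st,ce=cv2.connectedComponentsWithStats(m)
    print(n,[(st[i][:5].tolist(),ce[i].round(1).tolist()) for i in range(1,k) if st[i][4]>12])
E
```

```text
top [([270, 15, 9, 5, 33], [274.0, 17.0]), ([366, 14, 9, 5, 25], [369.8, 15.9]), ([385, 16, 1, 15, 15], [385.0, 23.0]), ([262, 19, 9, 9, 40], [265.8, 23.0]), ([357, 19, 6, 7, 29], [359.5, 21.8]), ([281, 26, 5, 9, 38], [283.0, 29.6]), ([349, 27, 8, 5, 32], [352.9, 29.3]), ([366, 31, 9, 9, 38], [370.1, 35.2]), ([270, 32, 8, 7, 32], [273.3, 35.2]), ([358, 38, 4, 4, 13], [359.2, 39.6]), ([262, 40, 9, 3, 18], [265.6, 41.2]), ([181, 133, 14, 15, 130], [187.9, 140.5]), ([240, 143, 14, 14, 137], [246.5, 149.9]), ([177, 168, 13, 14, 39], [184.9, 175.4]), ([235, 179, 13, 13, 39], [242.9, 186.5])]
side [([282, 107, 9, 8, 15], [286.2, 109.9]), ([216, 218, 13, 10, 92], [221.6, 222.6]), ([167, 245, 13, 11, 95], [172.6, 250.1]), ([234, 244, 8, 6, 21], [237.0, 247.0]), ([185, 274, 7, 6, 22], [187.5, 277.0]), ([135, 325, 16, 2, 17], [142.5, 325.9])]
```

View pics/crop1.png

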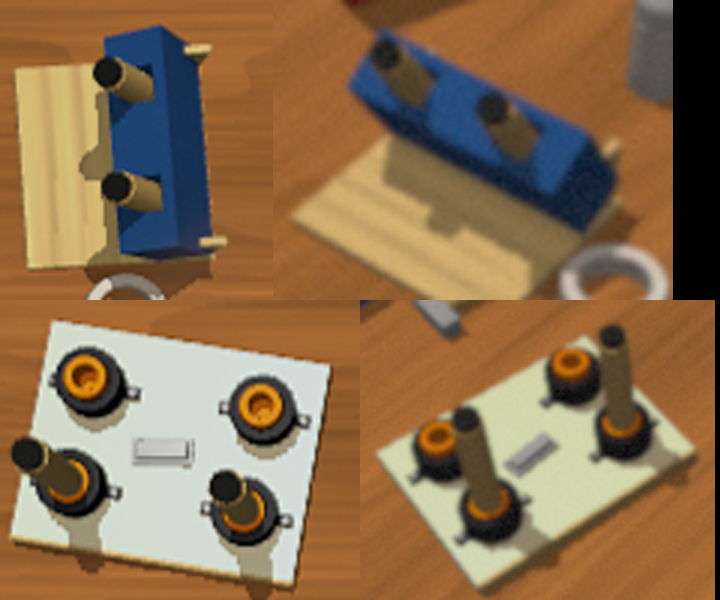

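The crop confirms it: both beech legs with black feet stand in the blue rack, with foot ends at top (359,126) and (362.5,168.5). The two empty collars are the far sockets. Next I'll triangulate.

```bash
cat > h.py <<'E'
from station import bot, imaging
import cv2,numpy as np
from scipy.spatial.transform import Rotation as Ro
np.set_printoptions(precision=4,suppress=True)
def ray(c,uv):
    E=np.array(c['extrinsics']); d=np.array([(uv[0]-c['cx'])/c['fx'],-(uv[1]-c['cy'])/c['fy'],-1.])
    R=E[:3,:3]; d=R.T@d; return -R.T@E[:3,3], d/np.linalg.norm(d)
def tri(*cu):
    A=0;b=0
    for c,uv in cu:
        o,d=ray(c,uv); P=np.eye(3)-np.outer(d,d); A=A+P; b=b+P@o
    p=np.linalg.solve(A,b)
    res=[float(np.linalg.norm((np.eye(3)-np.outer(d,d))@(p-o)))*1e3 for o,d in (ray(c,u) for c,u in cu)]
    return p,np.round(res,1)
def onz(c,uv,z):
    o,d=ray(c,uv); return o+d*(z-o[2])/d[2]
def proj(c,p):
    E=np.array(c['extrinsics']); q=E[:3,:3]@p+E[:3,3]; return np.array([c['cx']+c['fx']*q[0]/-q[2],c['cy']+c['fy']*q[1]/q[2]])
def blobs(im,lo,hi,roi=None,amin=10):
    m=cv2.inRange(cv2.cvtColor(im,cv2.COLOR_BGR2HSV),lo,hi)
    if roi: z=np.zeros_like(m); x,y,w,h=roi; z[y:y+h,x:x+w]=255; m&=z
    k,l,st,ce=cv2.connectedComponentsWithStats(m)
    return [(st[i].tolist(),ce[i].round(1).tolist()) for i in range(1,k) if st[i][4]>=amin]
def snap(n,name):
    c=imaging.calibration(n); im=imaging.read_camera(n)[:,:,::-1].copy(); cv2.imwrite(f'pics/{name}.png',im); return im,c
E
python3 - <<'E'
from h import *
t=cv2.imread('pics/top0.png'); s=cv2.imread('pics/side0.png')
ct,cs=imaging.calibration('top'),imaging.calibration('side')
print('dark top',blobs(t,(0,0,0),(180,255,45),(350,115,25,65)))
print('dark side',blobs(s,(0,0,0),(180,255,45),(268,135,48,35)))
for n,a,b in [('c1',(188,140.5),(173.5,250.5)),('c2',(247,150),(222.5,223)),('footFar',(359.2,126.4),(278.8,143.2)),('footNear',(362.5,168.5),(305,156.5))]:
    print(n,*tri((ct,a),(cs,b)))
# rack block top edge corners / shaft exits in top and pocket region: side blue
print('blue',blobs(t,(105,150,40),(125,255,255),(320,100,90,110),100),blobs(s,(105,150,40),(125,255,255),(255,130,90,70),100))
m=cv2.inRange(cv2.cvtColor(t,cv2.COLOR_BGR2HSV),(105,150,30),(125,255,255))[100:210,320:410]
cn=max(cv2.findContours(m,0,2)[0],key=cv2.contourArea); print(cv2.minAreaRect(cn), cv2.approxPolyDP(cn,2,True)[:,0]+[320,100])
c=imaging.calibration('wrist'); E=np.array(c['extrinsics']);o=bot.get_obs();Rt=Ro.from_quat(np.roll(o['tool_rot'],-1)).as_matrix()
print(c['fx'],c['cx'],c['cy']); print('cam in tool',Rt.T@(-E[:3,:3].T@E[:3,3]-o['eef_pos']));print(E[:3,:3]@Rt); print(Rt)
E
```

```text
dark top [([354, 121, 10, 11, 77], [358.8, 126.1]), ([357, 164, 11, 10, 79], [362.1, 168.2])]
dark side [([275, 141, 6, 6, 26], [277.8, 143.5]), ([302, 154, 6, 7, 34], [304.5, 157.1])]
c1 [0.6185 0.2736 0.0597] [0.9 0.9]
c2 [0.5908 0.104  0.0593] [1.4 1.4]
footFar [ 0.6266 -0.1958  0.1744] [2. 2.]
footNear [ 0.5175 -0.2017  0.1757] [0.6 0.6]
blue [([359, 110, 37, 84, 1997], [378.1, 151.0])] [([270, 144, 64, 42, 742], [304.8, 164.3])]
((57.10015106201172, 51.251991271972656), (82.41669464111328, 32.69554138183594), 85.42607879638672) [[379 110]
 [359 114]
 [359 120]
 [373 125]
 [377 131]
 [377 136]
 [373 138]
 [360 135]
 [362 161]
 [374 164]
 [380 169]
 [379 178]
 [363 176]
 [364 192]
 [370 193]
 [384 189]
 [386 184]
 [395 180]
 [391 123]]
298.21638303005295 280.4125656153882 210.29423454475392
cam in tool [ 0.0803  0.0011 -0.1426]
[[ 0.0005  1.      0.0001]
 [ 0.9503 -0.0005  0.3114]
 [ 0.3114 -0.0001 -0.9503]]
[[ 0.9078  0.4194 -0.0008]
 [ 0.4194 -0.9078  0.0014]
 [-0.0002 -0.0016 -1.    ]]
```

Emit:
{"fn": "carry_out", "kwargs": {
  "targets": [
    [0,0,-2,-8.54,1],
    [0,0,-3,-8.54,1],
    [0,0,-3,-8.54,1],
    [0,0,-2,-8.54,1],
    [0,0,0,-8.54,1],
    [0,0,0,-8.54,1],
    [0,0,0,-8.54,1],
    [0,0,0,-8.54,1],
    [0,0,0,0,1]
  ],
  "force": 50
}}

```text
t: 1.0
eef_pos: [0.2828, -0.6126, 0.3307]
tool_rot: [-0.0, 0.687, 0.726, 0.0]
contact_force: [-0.7, -0.9, -0.6]
gripper_width: 1.001
grasp_force: 0.0
```

Emit:
{"fn": "carry_out", "kwargs": {
  "targets": [
    [2,1.5,0,0,1],
    [3.5,2.8,0,0,1],
    [3.9,3,0,0,1],
    [3.9,3,0,0,1],
    [3.9,3,0,0,1],
    [3.9,3,0,0,1],
    [3.9,3,0,0,1],
    [3.9,3,0,0,1],
    [3.9,3,0,0,1],
    [3.9,3,0,0,1],
    [2.8,2.6,0,0,1],
    [0,0,0,0,1]
  ]
}}

```text
t: 2.2
eef_pos: [0.5732, -0.1943, 0.3311]
tool_rot: [-0.001, 0.685, 0.728, 0.002]
contact_force: [-0.6, 0.8, -0.2]
gripper_width: 0.999
grasp_force: 0.0
```

```bash
python3 - <<'E'
from h import *
o=bot.get_obs(); print(o['t'],o['eef_pos'],o['q'],np.abs(o['joint_vel']).max(),o['contact_force']);Rt=Ro.from_quat(np.roll(o['tool_rot'],-1)).as_matrix();print(Rt)
im,c=snap('wrist','w1'); cv2.imwrite('pics/w1s.png',im)
for p in [(.6266,-.1958,.1744),(.5175,-.2017,.1757)]: print(proj(c,np.array(p)))
E
```

```text
2.2 [ 0.5732 -0.1943  0.3311] [ 0.5655  0.3213 -0.4395  1.5792  0.137   1.2717  0.1656] 0.07542645430324571 [-0.6002  0.7701 -0.2334]
[[-0.0602  0.9982  0.0014]
 [ 0.9982  0.0602  0.0037]
 [ 0.0036  0.0016 -1.    ]]
[330.4327 197.7295]
[225.3098 197.4476]
```

View pics/w1.png

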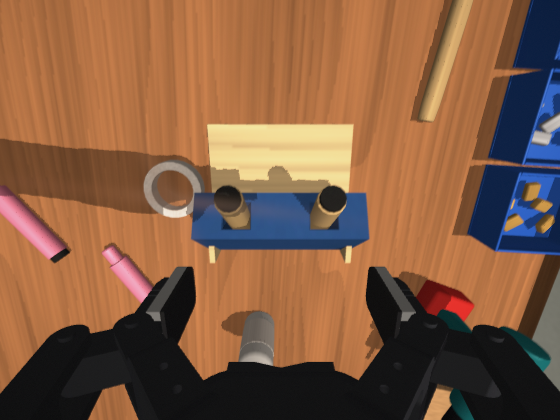

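The wrist view shows the feet at (229,199) and (332,199). The block edge is level in the picture, so the yaw matches.

```bash
python3 - <<'E'
from h import *
im,c=cv2.imread('pics/w1.png'),imaging.calibration('wrist')
ct,cs=imaging.calibration('top'),imaging.calibration('side')
W=[]
for r in [(212,180,35,32),(315,182,35,32)]:
    m=cv2.inRange(cv2.cvtColor(im,cv2.COLOR_BGR2HSV),(0,0,0),(180,255,50)); x,y,w,h=r
    k,l,st,ce=cv2.connectedComponentsWithStats(m[y:y+h,x:x+w]); i=1+np.argmax(st[1:,4]); print(st[i],ce[i]+[x,y]); W.append(ce[i]+[x,y])
print('near',*tri((ct,(362.1,168.2)),(c,W[0])),*tri((ct,(362.1,168.2)),(cs,(304.5,157)),(c,W[0])),onz(c,W[0],.175))
print('far',*tri((ct,(358.8,126.1)),(c,W[1])),*tri((ct,(358.8,126.1)),(cs,(277.8,143.5)),(c,W[1])),onz(c,W[1],.175))
E
```

```text
[  2   6  27  15 273] [227.674  193.1209]
[  5   5  26  24 501] [332.3234 198.3752]
near [ 0.5184 -0.2     0.1782] [0.1 0.1] [ 0.5183 -0.2008  0.1742] [0.9 0.4 0.6] [ 0.5179 -0.2009  0.175 ]
far [ 0.6156 -0.1858  0.2252] [1.3 1.3] [ 0.6285 -0.1971  0.1719] [3.3 1.1 4.3] [ 0.6265 -0.2004  0.175 ]
```

Emit:
{"fn": "carry_out", "kwargs": {
  "targets": [
    [-1,-2.8,1,0,1],
    [-1,-2.7,3,0,1],
    [0,0,4,0,1],
    [0,0,4,0,1],
    [0,0,4,0,1],
    [0,0,2.5,0,1],
    [0,0,1.5,0,1],
    [0,0,0,0,1]
  ]
}}

```text
t: 3.05
eef_pos: [0.5145, -0.2253, 0.1295]
tool_rot: [-0.002, 0.689, 0.725, -0.001]
contact_force: [0.0, -0.4, 0.2]
gripper_width: 0.999
grasp_force: 0.0
```

```bash
python3 - <<'E'
from h import *
o=bot.get_obs(); print(o['t'],o['eef_pos'],o['contact_force'])
w,c=snap('wrist','w2'); s,_=snap('side','s2')
cv2.imwrite('pics/v2.png',np.hstack([cv2.resize(w[100:,100:460],(430,384)),cv2.resize(s[110:210,240:340],(370,384),interpolation=2)]))
E
```

```text
3.05 [ 0.5145 -0.2253  0.1295] [ 0.0124 -0.3585  0.195 ]
```

View pics/v2.png

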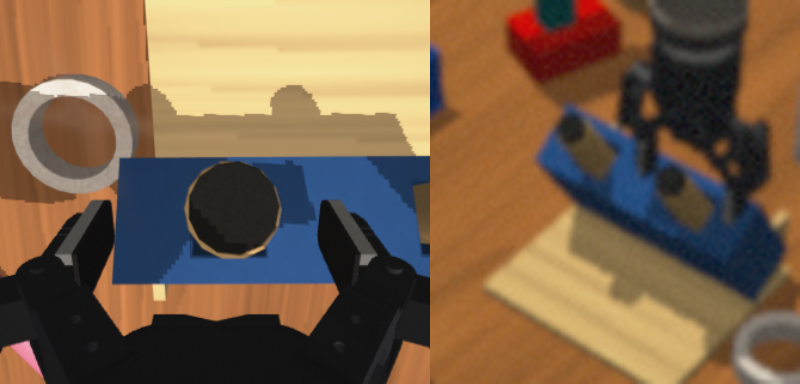

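The near foot is at about (297,273) in the full wrist frame, centred between the fingers within 5 mm. I'll make a small correction and then close.

Emit:
{"fn": "carry_out", "kwargs": {
  "targets": [
    [0.35,0.3,0,0,1],
    [0.35,0.2,0,0,1],
    [0,0,0,0,0],
    [0,0,0,0,-1],
    [0,0,0,0,-1],
    [0,0,0,0,-1],
    [0,0,0,0,-1],
    [0,0,0,0,-1],
    [0,0,0,0,-1],
    [0,0,0,0,-1]
  ],
  "force": 50
}}

```text
t: 4.15
eef_pos: [0.5209, -0.2174, 0.1315]
tool_rot: [0.0, 0.688, 0.726, -0.0]
contact_force: [-2.1, 0.4, 4.1]
gripper_width: 0.35
grasp_force: 49.1
```

Emit:
{"fn": "carry_out", "kwargs": {
  "targets": [
    [0.21,0,-0.34,0,-1],
    [0.42,0,-0.68,0,-1],
    [0.42,0,-0.68,0,-1],
    [0.42,0,-0.68,0,-1],
    [0.42,0,-0.68,0,-1],
    [0.42,0,-0.68,0,-1],
    [0.42,0,-0.68,0,-1],
    [0.42,0,-0.68,0,-1],
    [0.42,0,-0.68,0,-1],
    [0.42,0,-0.68,0,-1],
    [0.42,0,-0.68,0,-1],
    [0,0,0,0,-1]
  ]
}}

```text
t: 5.35
eef_pos: [0.5193, -0.1725, 0.2039]
tool_rot: [0.001, 0.687, 0.726, 0.001]
contact_force: [0.6, -0.2, -0.1]
gripper_width: 0.353
grasp_force: 49.4
```

```bash
python3 - <<'E'
from h import *
o=bot.get_obs(); print(o['t'],o['eef_pos'],o['contact_force'],o['gripper_width'])
w,c=snap('wrist','w3'); s,_=snap('side','s3');t,_=snap('top','t3')
cv2.imwrite('pics/v3.png',np.hstack([cv2.resize(t[90:210,300:410],(370,400),interpolation=2),cv2.resize(s[100:220,230:350],(400,400),interpolation=2)]))
E
```

```text
5.35 [ 0.5193 -0.1725  0.2039] [ 0.6077 -0.1924 -0.117 ] 0.35270827551917855
```

View pics/v3.png

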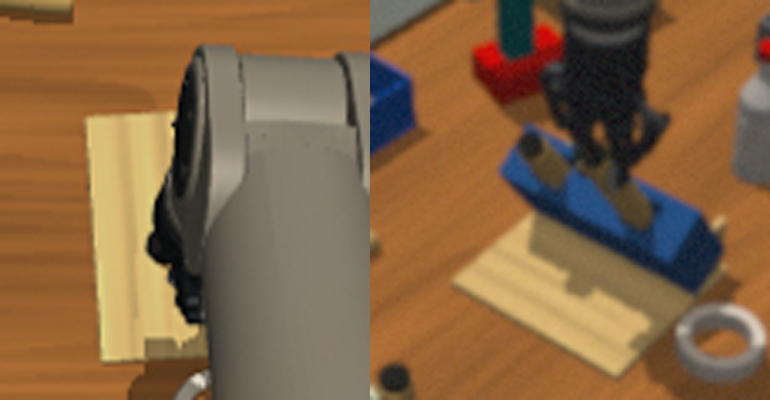

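The leg is gripped and pulled out 85 mm, with its plug still about 15 mm in the pocket. The tool can't tilt, so I'll turn the leg upright by arcing the grip about its plug tip, which the fixed pocket holds.

Emit:
{"fn": "carry_out", "kwargs": {
  "targets": [
    [0.2,0,-0.35,0,-1],
    [-0.81,0,-0.47,0,-1],
    [-0.85,0,-0.41,0,-1],
    [-0.87,0,-0.36,0,-1],
    [-0.9,0,-0.29,0,-1],
    [-0.91,0,-0.22,0,-1],
    [-0.93,0,-0.17,0,-1],
    [-0.94,0,-0.1,0,-1],
    [-0.94,0,-0.03,0,-1],
    [-0.4,0,0,0,-1],
    [0,0,0,0,-1]
  ],
  "force": 40
}}

```text
t: 6.6
eef_pos: [0.5224, -0.2477, 0.2266]
tool_rot: [0.0, 0.688, 0.726, -0.0]
contact_force: [0.7, 2.7, 0.5]
gripper_width: 0.354
grasp_force: 50.9
```

```bash
python3 - <<'E'
from h import *
o=bot.get_obs(); print(o['t'],o['eef_pos'],o['contact_force'],o['gripper_width'])
w,c=snap('wrist','w4'); s,_=snap('side','s4')
cv2.imwrite('pics/v4.png',np.hstack([cv2.resize(w[120:,120:440],(400,375)),cv2.resize(s[100:205,240:350],(400,375),interpolation=2)]))
E
```

```text
6.6 [ 0.5224 -0.2477  0.2266] [0.6752 2.716  0.5457] 0.3536138509314103
```

View pics/v4.png

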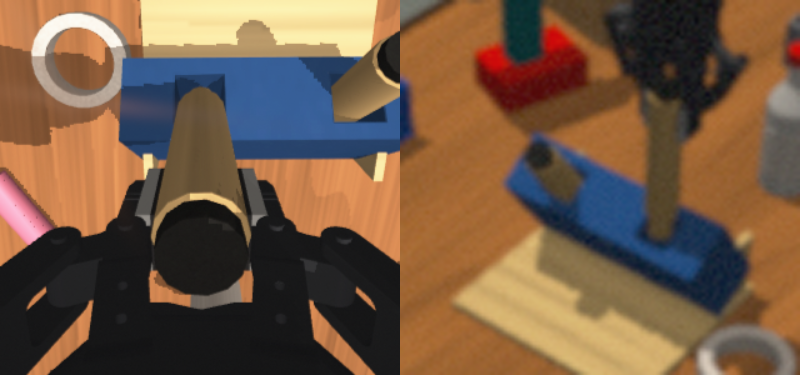

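The leg now stands nearly upright in the grip. I'll lift it clear and measure the remaining tilt from the side view.

Emit:
{"fn": "carry_out", "kwargs": {
  "targets": [
    [0,0,-1,0,-1],
    [0,0,-2.5,0,-1],
    [0,0,-4,0,-1],
    [0,0,-4,0,-1],
    [0,0,0,0,-1],
    [0,0,0,0,-1]
  ],
  "force": 60
}}

```text
t: 7.3
eef_pos: [0.5229, -0.2472, 0.3433]
tool_rot: [0.002, 0.688, 0.726, -0.0]
contact_force: [0.2, 0.1, -1.2]
gripper_width: 0.346
grasp_force: 59.4
```

```bash
cat >> h.py <<'E'
def legmask(im,roi):
    m=cv2.inRange(cv2.cvtColor(im,cv2.COLOR_BGR2HSV),(10,60,50),(28,170,150)); x,y,w,h=roi
    z=np.zeros_like(m); z[y:y+h,x:x+w]=m[y:y+h,x:x+w]; return z
E
python3 - <<'E'
from h import *
o=bot.get_obs(); p=o['eef_pos']; print(o['t'],p,o['contact_force'],o['gripper_width'])
w,c=snap('wrist','w5'); s,cs=snap('side','s5')
for d in [0.05,.03,.02,-.028,-.05,-.08,-.111,-.121]: 
  q=p+[0,0,d]; print(d,proj(c,q),proj(cs,q))
cv2.imwrite('pics/v5.png',np.hstack([cv2.resize(w[120:,120:440],(400,375)),cv2.resize(s[60:165,250:360],(400,375),interpolation=2)]))
E
```

```text
7.3 [ 0.5229 -0.2472  0.3433] [ 0.1727  0.1499 -1.1889] 0.34621745411132154
0.05 [278.8654 333.2437] [316.4174  89.473 ]
0.03 [278.9676 301.2901] [316.0252  95.5752]
0.02 [279.0083 288.537 ] [315.8326  98.5725]
-0.028 [279.1463 245.3747] [314.9387 112.4815]
-0.05 [279.1893 231.9245] [314.5452 118.6041]
-0.08 [279.2357 217.4186] [314.0242 126.7116]
-0.111 [279.2732 205.6985] [313.5037 134.8101]
-0.121 [279.2836 202.4529] [313.3396 137.3643]
```

View pics/v5.png

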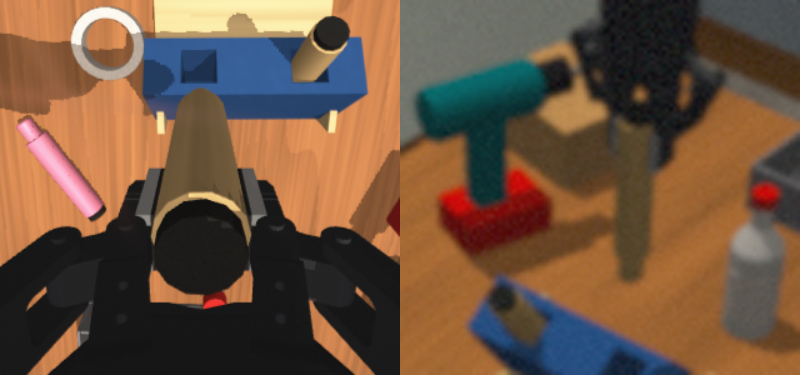

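The plug tip in the side view is at about (312.7,138.4); a vertical leg would put it at (313.3,137.4). So the leg is upright within about 2°. I'll check the closing-plane lean numerically on the saved wrist picture.

```bash
python3 - <<'E'
from h import *
w=cv2.imread('pics/w5.png'); c=imaging.calibration('wrist'); o=bot.get_obs(); p=o['eef_pos']
g=cv2.cvtColor(w,cv2.COLOR_BGR2HSV)
for r in range(190,284,8):
    row=w[r,235:335].astype(int)
    d=np.abs(np.diff(row,axis=0)).sum(1); i=np.argsort(d)[-6:]+235
    print(r,sorted(i.tolist()))
Rt=Ro.from_quat(np.roll(o['tool_rot'],-1)).as_matrix()
for d in [.093,.05,0]:
    print(d,[proj(c,p+Rt@np.array([0,s*.016,d])).round(1) for s in(-1,1)],proj(c,p+Rt@np.array([.016,0,d])).round(1))
E
```

```text
190 [253, 254, 255, 278, 281, 282]
198 [235, 243, 265, 266, 294, 295]
206 [238, 239, 261, 262, 298, 299]
214 [243, 244, 245, 250, 251, 252]
222 [245, 250, 251, 252, 258, 302]
230 [247, 255, 256, 303, 304, 312]
238 [236, 254, 255, 305, 306, 311]
246 [236, 252, 253, 307, 308, 310]
254 [238, 248, 251, 309, 312, 322]
262 [236, 246, 249, 310, 314, 324]
270 [244, 247, 312, 316, 326, 327]
278 [242, 246, 281, 302, 314, 329]
0.093 [array([260.3, 212.4]), array([298.7, 212.4])] [279.5 193.9]
0.05 [array([256.3, 232.1]), array([302.3, 232.1])] [279.3 210.3]
0 [array([249.2, 267.6]), array([308.8, 267.6])] [279.  240.2]
```

The leg is centred and upright; its tip lies about 3 mm toward the tool's +x. I'll move near the empty sockets and measure the collars with the wrist camera on the way.

Emit:
{"fn": "carry_out", "kwargs": {
  "targets": [
    [1.5,0.4,0,0,-1],
    [3,0.8,0,0,-1],
    [4.3,1.1,0,0,-1],
    [4.5,1.2,0,0,-1],
    [4.5,1.2,0,0,-1],
    [4.5,1.3,0,0,-1],
    [4.5,1.3,0,0,-1],
    [4.5,1.2,0,0,-1],
    [4.3,1.2,0,0,-1],
    [3.5,1.1,0,0,-1],
    [2.5,0.7,0,0,-1],
    [0,0,0,0,-1]
  ]
}}

```text
t: 8.6
eef_pos: [0.6129, 0.1817, 0.3403]
tool_rot: [-0.002, 0.685, 0.729, 0.0]
contact_force: [0.3, 0.5, -1.6]
gripper_width: 0.35
grasp_force: 59.5
```

Emit:
{"fn": "carry_out", "kwargs": {
  "targets": [
    [1,0.3,0,0,-1],
    [0,0,0,0,-1],
    [0,0,0,0,-1]
  ]
}}

```text
t: 8.9
eef_pos: [0.6172, 0.1846, 0.3414]
tool_rot: [0.0, 0.688, 0.726, -0.0]
contact_force: [-0.9, -0.0, -0.3]
gripper_width: 0.347
grasp_force: 59.5
```

```bash
python3 - <<'E'
from h import *
o=bot.get_obs(); p=o['eef_pos']; print(o['t'],p,o['contact_force'],o['gripper_width'])
w,c=snap('wrist','w6'); s,cs=snap('side','s6'); t,ct=snap('top','t6')
print('w',blobs(w,(8,190,110),(22,255,255),None,40)); 
print('s',blobs(s,(8,190,130),(20,255,255),(130,180,150,120)))
for q in [(.6185,.2736,.0625),(.5908,.104,.0625)]: print(proj(c,np.array(q)),proj(cs,np.array(q)))
E
```

```text
8.9 [0.6172 0.1846 0.3414] [-0.8534 -0.042  -0.2679] 0.34702567682551194
w [([204, 86, 24, 20, 65], [216.6, 100.2]), ([271, 90, 29, 32, 91], [282.1, 105.5]), ([276, 96, 20, 20, 217], [286.8, 105.1]), ([247, 218, 11, 16, 107], [252.2, 224.6])]
s [([215, 218, 14, 10, 96], [221.5, 222.7]), ([234, 243, 3, 5, 11], [234.9, 244.9]), ([167, 245, 13, 11, 101], [172.6, 250.1]), ([185, 270, 14, 10, 37], [190.7, 276.1])]
[284.5152 104.6872] [173.0114 249.8511]
[259.6198 222.7144] [221.944  222.2201]
```

```bash
python3 - <<'E'
from h import *
c,cs,ct=[imaging.calibration(n) for n in('wrist','side','top')]
u=(285.5,106); a=(c,u)
print(*tri(a,(ct,(188,140.5)),(cs,(173,250.2))),*tri(a,(cs,(173,250.2))),*tri(a,(ct,(188,140.5))))
print(onz(c,u,.064),onz(ct,(188,140.5),.064),onz(cs,(173,250.2),.064))
w=cv2.imread('pics/w6.png'); m=cv2.inRange(cv2.cvtColor(w,cv2.COLOR_BGR2HSV),(6,120,60),(24,255,255))[80:130,262:312]
cn=max(cv2.findContours(m,0,2)[0],key=cv2.contourArea); e=cv2.fitEllipse(cn); print(np.array(e[0])+[262,80],e[1:])
o=bot.get_obs();Rt=Ro.from_quat(np.roll(o['tool_rot'],-1)).as_matrix();print(Rt,o['eef_pos'])
E
```

```text
[0.6198 0.2731 0.0596] [1.5 1.3 0.3] [0.6207 0.2722 0.0578] [0.6 0.6] [0.6194 0.2726 0.0626] [1.3 1.3]
[0.6203 0.2716 0.064 ] [0.6182 0.2732 0.064 ] [0.6164 0.275  0.064 ]
[285.0719 105.1832] ((30.25319480895996, 32.17353820800781), 5.227971076965332)
[[-0.0528  0.9986  0.0002]
 [ 0.9986  0.0528 -0.0005]
 [-0.0006  0.0002 -1.    ]] [0.6174 0.1841 0.3418]
```

Emit:
{"fn": "carry_out", "kwargs": {
  "targets": [
    [1.5,0.1,0,0,-1],
    [3,0.2,0,0,-1],
    [3,0.2,1,0,-1],
    [1.07,0,3,0,-1],
    [0,0,4,0,-1],
    [0,0,3.5,0,-1],
    [0,0,2,0,-1],
    [0,0,0,0,-1],
    [0,0,0,0,-1]
  ]
}}

```text
t: 9.95
eef_pos: [0.6177, 0.2719, 0.2074]
tool_rot: [-0.0, 0.687, 0.726, 0.0]
contact_force: [0.5, 0.8, -0.8]
gripper_width: 0.346
grasp_force: 59.5
```

```bash
python3 - <<'E'
from h import *
o=bot.get_obs(); p=o['eef_pos']; print(o['t'],p,o['contact_force'],o['gripper_width'])
w,c=snap('wrist','w7'); s,cs=snap('side','s7'); t,ct=snap('top','t7')
for d in [-.093,-.121,-.125]: print(d,proj(c,p+[0,.003,d]),proj(cs,p+[0,.003,d]))
print('mouth',proj(c,np.array([.619,.273,.063])),proj(cs,np.array([.619,.273,.063])))
print('w',blobs(w,(8,150,90),(22,255,255),(200,120,160,120),20)); print('s',blobs(s,(8,190,130),(20,255,255),(150,235,50,50)))
cv2.imwrite('pics/v7.png',np.hstack([cv2.resize(w[130:290,200:360],(400,400)),cv2.resize(s[190:280,130:220],(400,400),interpolation=2)]))
E
```

```text
9.95 [0.6177 0.2719 0.2074] [ 0.4939  0.7517 -0.8064] 0.3461534845284188
-0.093 [279.6469 209.1079] [169.3834 239.2114]
-0.121 [279.7011 199.7574] [171.2721 245.2691]
-0.125 [279.708  198.5678] [171.5368 246.1181]
mouth [280.9857 195.1974] [173.033  249.5363]
w [([226, 120, 134, 120, 4515], [330.5, 167.8]), ([200, 160, 6, 27, 114], [201.9, 173.2]), ([262, 174, 40, 32, 723], [282.2, 186.6])]
s [([167, 245, 12, 11, 82], [172.5, 250.5]), ([185, 273, 14, 7, 34], [190.1, 276.7])]
```

View pics/v7.png

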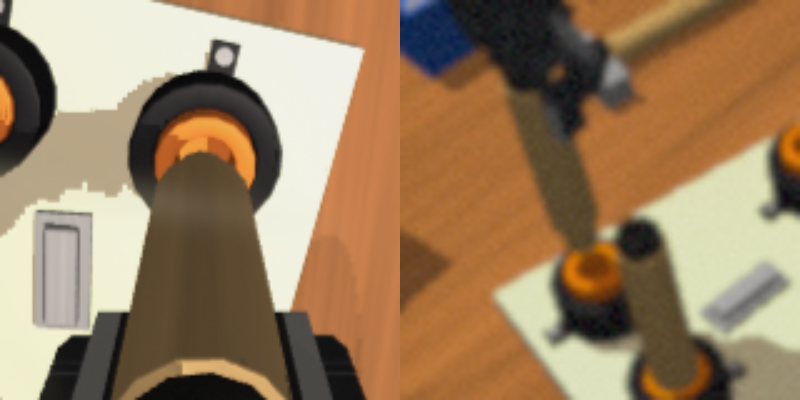

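The wrist view shows the leg over the collar, with the collar outline at columns 262–302 against a leg axis at about 281. The side view shows the tip at (171.4,245.1) and the bore centre at (173.4,249.6). I'll trim 2 mm and lower gently.

Emit:
{"fn": "carry_out", "kwargs": {
  "targets": [
    [-0.2,0.12,0,0,-1],
    [0,0,0.6,0,-1],
    [0,0,0.6,0,-1],
    [0,0,0.5,0,-1],
    [0,0,0.4,0,-1],
    [0,0,0.4,0,-1],
    [0,0,0.4,0,-1],
    [0,0,0,0,-1]
  ]
}}

```text
t: 10.9
eef_pos: [0.6187, 0.2689, 0.1769]
tool_rot: [-0.0, 0.688, 0.726, -0.0]
contact_force: [0.3, 0.8, -0.7]
gripper_width: 0.35
grasp_force: 59.5
```

Emit:
{"fn": "carry_out", "kwargs": {
  "targets": [
    [0,0,0.4,0,-1],
    [0,0,0.4,0,-1],
    [0,0,0.4,0,-1],
    [0,0,0.3,0,-1],
    [0,0,0,0,-1]
  ]
}}

```text
t: 11.4
eef_pos: [0.6187, 0.2689, 0.1621]
tool_rot: [-0.0, 0.688, 0.726, -0.0]
contact_force: [0.6, -0.1, -1.3]
gripper_width: 0.351
grasp_force: 59.5
```

Emit:
{"fn": "carry_out", "kwargs": {
  "targets": [
    [0,0,0.3,0,-1],
    [0,0,0.3,0,-1],
    [0,0,0.3,0,-1],
    [0,0,0.2,0,-1],
    [0,0,0,0,-1]
  ]
}}

```text
t: 11.9
eef_pos: [0.619, 0.2692, 0.1524]
tool_rot: [0.0, 0.688, 0.726, 0.0]
contact_force: [-0.8, -0.5, 3.4]
gripper_width: 0.345
grasp_force: 60.3
```

Emit:
{"fn": "carry_out", "kwargs": {
  "targets": [
    [0,0,0.2,0,-1],
    [0,0,0.2,0,-1],
    [0,0,0,0,-1]
  ]
}}

```text
t: 12.2
eef_pos: [0.619, 0.2693, 0.1487]
tool_rot: [0.0, 0.688, 0.726, 0.0]
contact_force: [-1.4, -1.4, 5.5]
gripper_width: 0.349
grasp_force: 60.3
```

Emit:
{"fn": "carry_out", "kwargs": {
  "targets": [
    [0,0,0.15,0,-1],
    [0,0,0.15,0,-1],
    [0,0,0,0,-1]
  ]
}}

```text
t: 12.5
eef_pos: [0.6191, 0.2693, 0.1458]
tool_rot: [0.0, 0.688, 0.726, 0.0]
contact_force: [-0.4, -1.8, 6.7]
gripper_width: 0.349
grasp_force: 60.3
```

Emit:
{"fn": "carry_out", "kwargs": {
  "targets": [
    [0,0,0.15,0,-1],
    [0,0,0.1,0,-1],
    [0,0,0,0,-1]
  ]
}}

```text
t: 12.8
eef_pos: [0.6191, 0.2693, 0.1433]
tool_rot: [0.0, 0.688, 0.726, 0.0]
contact_force: [-1.5, -1.7, 6.3]
gripper_width: 0.345
grasp_force: 60.3
```

Emit:
{"fn": "carry_out", "kwargs": {
  "targets": [
    [0,0,0.15,0,-1],
    [0,0,0.1,0,-1],
    [0,0,0,0,-1]
  ]
}}

```text
t: 13.1
eef_pos: [0.6193, 0.2697, 0.1427]
tool_rot: [0.001, 0.688, 0.726, 0.001]
contact_force: [-5.1, -3.4, 18.3]
gripper_width: 0.349
grasp_force: 61.6
```

Emit:
{"fn": "carry_out", "kwargs": {
  "targets": [
    [0,0,0.12,0,-1],
    [0,0,0,0,-1]
  ]
}}

```text
t: 13.3
eef_pos: [0.6195, 0.2699, 0.1425]
tool_rot: [0.001, 0.688, 0.726, 0.001]
contact_force: [-6.7, -5.0, 22.9]
gripper_width: 0.353
grasp_force: 62.4
```

The leg has stopped at firm resistance, about 23 N with no further travel. I'll unload, open and lift off.

Emit:
{"fn": "carry_out", "kwargs": {
  "targets": [
    [0,0,-0.3,0,-1],
    [0,0,0,0,-0.1],
    [0,0,0,0,0.2],
    [0,0,0,0,0.3],
    [0,0,0,0,0.3],
    [0,0,0,0,0.3],
    [0,0,-1,0,0.3],
    [0,0,-3,0,0.3],
    [0,0,-4,0,0.3],
    [0,0,-4,0,0.3],
    [0,0,-2,0,0.3],
    [0,0,0,0,0.3]
  ]
}}

```text
t: 14.5
eef_pos: [0.6204, 0.2705, 0.2867]
tool_rot: [0.001, 0.688, 0.726, 0.004]
contact_force: [-0.5, -0.2, -0.8]
gripper_width: 0.646
grasp_force: 0.0
```

Emit:
{"fn": "carry_out", "kwargs": {
  "targets": [
    [-3,0,0,0,0.3],
    [-4.5,0,0,0,0.6],
    [-4.5,0,0,0,1],
    [0,0,0,0,1],
    [0,0,0,0,1]
  ]
}}

```text
t: 15.0
eef_pos: [0.6254, 0.1473, 0.2809]
tool_rot: [-0.0, 0.689, 0.725, -0.001]
contact_force: [-0.3, 1.6, 0.7]
gripper_width: 0.996
grasp_force: 0.0
```

```bash
python3 - <<'E'
from h import *
o=bot.get_obs(); p=o['eef_pos']; print(o['t'],p,o['contact_force'],o['gripper_width'])
w,c=snap('wrist','w8'); s,cs=snap('side','s8'); t,ct=snap('top','t8')
for q in [(.6192,.273,.196),(.6192,.273,.199),(.6192,.273,.054)]: print(proj(c,np.array(q)),proj(cs,np.array(q)),proj(ct,np.array(q)))
pics=[cv2.resize(w[20:180,200:360],(400,400)),cv2.resize(s[180:300,140:260],(400,400),interpolation=2)]
cv2.imwrite('pics/v8.png',np.hstack(pics))
E
```

```text
15.0 [0.6254 0.1473 0.2809] [-0.2671  1.5527  0.7087] 0.9959807141036247
[279.9282  39.6918] [163.7121 219.636 ] [176.3343 127.466 ]
[279.918   38.6504] [163.4848 218.9044] [176.0341 127.1424]
[280.2132  68.8007] [173.5659 251.3546] [188.8855 140.997 ]
```

View pics/v8.png

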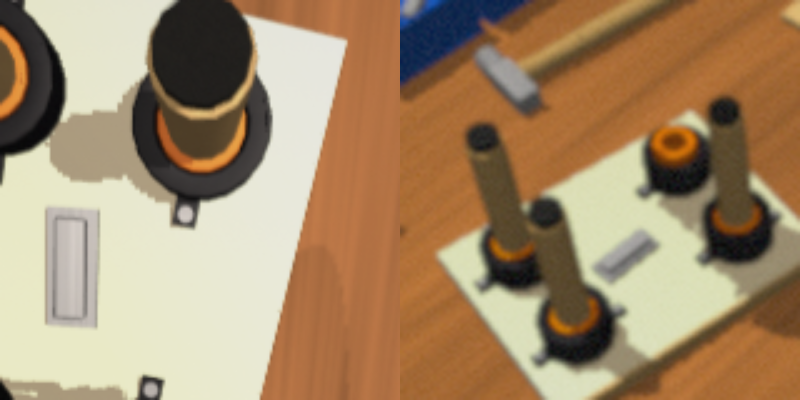

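Leg 1 stands upright in its socket. Its foot is at side (164.6,220.5), as expected at z ≈ 196 mm, and its orange ring is flush like those of the standing legs. Next is the far leg in the rack.

Emit:
{"fn": "carry_out", "kwargs": {
  "targets": [
    [-1.5,0,0,0,1],
    [-3,-0.1,0,0,1],
    [-4.4,-0.2,0,0,1],
    [-4.5,-0.2,0,0,1],
    [-4.5,-0.2,0,0,1],
    [-4.5,-0.2,0,0,1],
    [-4.5,-0.2,0,0,1],
    [-4.4,-0.2,0,0,1],
    [-3,-0.1,0,0,1],
    [-1.4,-0.1,0,0,1],
    [0,0,0,0,1],
    [0,0,0,0,1]
  ]
}}

```text
t: 16.35
eef_pos: [0.6301, -0.2057, 0.2815]
tool_rot: [-0.0, 0.687, 0.727, 0.001]
contact_force: [-0.9, 0.6, 0.6]
gripper_width: 1.001
grasp_force: 0.0
```

```bash
cat >> h.py <<'E'
def dark(im,roi,v=50):
    m=cv2.inRange(cv2.cvtColor(im,cv2.COLOR_BGR2HSV),(0,0,0),(180,255,v)); x,y,w,h=roi
    cn=max(cv2.findContours(m[y:y+h,x:x+w].copy(),0,2)[0],key=cv2.contourArea); cn=cn+[x,y]
    return cv2.fitEllipse(cn),cv2.boundingRect(cn)
E
python3 - <<'E'
from h import *
o=bot.get_obs(); p=o['eef_pos']; print(o['t'],p,o['contact_force'],o['gripper_width']);Rt=Ro.from_quat(np.roll(o['tool_rot'],-1)).as_matrix();print(Rt)
w,c=snap('wrist','w9')
q=proj(c,np.array([.627,-.199,.1745])); print(q)
e,b=dark(w,(int(q[0])-28,int(q[1])-28,56,56)); print(e,b,onz(c,e[0],.1745))
E
```

```text
16.35 [ 0.6301 -0.2057  0.2815] [-0.9458  0.6169  0.591 ] 1.0010718199770339
[[-0.0567  0.9984  0.0001]
 [ 0.9984  0.0567  0.0015]
 [ 0.0015  0.0002 -1.    ]]
[276.4179 200.0347]
((279.2467041015625, 195.2981719970703), (28.56717300415039, 30.874305725097656), 102.41764831542969) (264, 181, 31, 30) [ 0.6292 -0.1946  0.1745]
```

Emit:
{"fn": "carry_out", "kwargs": {
  "targets": [
    [-0.2,0,2,0,1],
    [0,0,4,0,1],
    [0,0,4,0,1],
    [0,0,3,0,1],
    [0,0,1.5,0,1],
    [0,0,0.6,0,1],
    [0,0,0,0,0],
    [0,0,0,0,-1],
    [0,0,0,0,-1],
    [0,0,0,0,-1],
    [0,0,0,0,-1],
    [0,0,0,0,-1]
  ],
  "force": 50
}}

```text
t: 17.6
eef_pos: [0.6306, -0.2101, 0.132]
tool_rot: [0.001, 0.688, 0.726, 0.0]
contact_force: [-1.4, 0.8, 6.4]
gripper_width: 0.346
grasp_force: 48.9
```

Emit:
{"fn": "carry_out", "kwargs": {
  "targets": [
    [0,0,0,0,-1],
    [0,0,0,0,-1]
  ]
}}

```text
t: 17.8
eef_pos: [0.6306, -0.2102, 0.132]
tool_rot: [0.001, 0.688, 0.726, 0.0]
contact_force: [-1.3, 1.2, 6.5]
gripper_width: 0.35
grasp_force: 48.9
```

Gripped. I'll pull along the axis as before, then turn upright.

Emit:
{"fn": "carry_out", "kwargs": {
  "targets": [
    [0.21,0,-0.34,0,-1],
    [0.42,0,-0.68,0,-1],
    [0.42,0,-0.68,0,-1],
    [0.42,0,-0.68,0,-1],
    [0.42,0,-0.68,0,-1],
    [0.42,0,-0.68,0,-1],
    [0.42,0,-0.68,0,-1],
    [0.42,0,-0.68,0,-1],
    [0.42,0,-0.68,0,-1],
    [0.42,0,-0.68,0,-1],
    [0.42,0,-0.68,0,-1],
    [0,0,0,0,-1]
  ]
}}

```text
t: 19.0
eef_pos: [0.6283, -0.1641, 0.2032]
tool_rot: [0.0, 0.687, 0.727, 0.001]
contact_force: [-0.5, 0.4, -2.3]
gripper_width: 0.35
grasp_force: 49.6
```

Emit:
{"fn": "carry_out", "kwargs": {
  "targets": [
    [0.2,0,-0.35,0,-1],
    [-0.81,0,-0.47,0,-1],
    [-0.85,0,-0.41,0,-1],
    [-0.87,0,-0.36,0,-1],
    [-0.9,0,-0.29,0,-1],
    [-0.91,0,-0.22,0,-1],
    [-0.93,0,-0.17,0,-1],
    [-0.94,0,-0.1,0,-1],
    [-0.94,0,-0.03,0,-1],
    [-0.4,0,0,0,-1],
    [0,0,0,0,-1]
  ],
  "force": 40
}}

```text
t: 20.1
eef_pos: [0.6314, -0.2407, 0.2258]
tool_rot: [0.0, 0.688, 0.726, -0.0]
contact_force: [-0.6, 2.4, -0.3]
gripper_width: 0.35
grasp_force: 50.4
```

Emit:
{"fn": "carry_out", "kwargs": {
  "targets": [
    [0,0,-1,0,-1],
    [0,0,-2.5,0,-1],
    [0,0,-4,0,-1],
    [0,0,-4,0,-1],
    [0,0,0,0,-1],
    [0,0,0,0,-1]
  ],
  "force": 60
}}

```text
t: 20.7
eef_pos: [0.6318, -0.2403, 0.3426]
tool_rot: [0.002, 0.688, 0.726, -0.0]
contact_force: [0.1, 0.4, -3.0]
gripper_width: 0.348
grasp_force: 59.6
```

```bash
cat >> h.py <<'E'
def legcheck(tag):
    o=bot.get_obs(); p=o['eef_pos']; print(o['t'],p,o['contact_force'],o['gripper_width'])
    Rt=Ro.from_quat(np.roll(o['tool_rot'],-1)).as_matrix(); print(Rt[:,:2].T)
    w,c=snap('wrist',tag+'w'); s,cs=snap('side',tag+'s')
    for r in (190,198,206,214,230,246):
        d=np.abs(np.diff(w[r,235:335].astype(int),axis=0)).sum(1); print(r,sorted((np.argsort(d)[-6:]+235).tolist()))
    col=w[150:235,276:284].astype(int).mean(1); d=np.abs(np.diff(col,axis=0)).sum(1); print('col280 edges',sorted((np.argsort(d)[-6:]+150).tolist()))
    print('foot',dark(w,(240,285,80,65)))
    print('expected shoulder front',proj(c,p+Rt@np.array([.016,0,.093])),'tip side',proj(cs,p+[0,.003,-.121]))
    return w,c,s,cs,p
E
python3 - <<'E'
from h import *
print('old foot',dark(cv2.imread('pics/w5.png'),(240,285,80,65)))
w,c,s,cs,p=legcheck('b1')
# wood leg in side view: difference to earlier picture w/o leg there
d=cv2.absdiff(s,cv2.imread('pics/s8.png')).max(2); q=proj(cs,p+[0,.003,-.121]).astype(int); x,y=q
for r in range(y-26,y+8,2):
    i=np.where(d[r,x-20:x+20]>28)[0]; print(r,(x-20+i.min(),x-20+i.max(),round(x-20+i.mean(),1)) if len(i) else None)
E
```

```text
old foot (((279.852294921875, 318.60833740234375), (74.23233795166016, 77.26854705810547), 94.13249969482422), (240, 285, 80, 65))
20.7 [ 0.6318 -0.2403  0.3426] [ 0.0691  0.3608 -3.0315] 0.34808149494675944
[[-0.0538  0.9985 -0.0027]
 [ 0.9985  0.0538  0.0022]]
190 [253, 254, 279, 280, 323, 324]
198 [265, 266, 294, 295, 322, 323]
206 [261, 262, 298, 299, 318, 319]
214 [260, 306, 307, 308, 313, 315]
230 [242, 250, 256, 257, 303, 304]
246 [249, 252, 253, 307, 308, 311]
col280 edges [150, 159, 185, 186, 187, 190]
foot (((279.75439453125, 318.04547119140625), (72.34169006347656, 77.16372680664062), 95.04104614257812), (240, 285, 80, 65))
expected shoulder front [279.5098 193.8424] tip side [285.4904 124.921 ]
98 None
100 None
102 None
104 (np.int64(280), np.int64(283), np.float64(281.5))
106 (np.int64(280), np.int64(286), np.float64(283.0))
108 (np.int64(280), np.int64(288), np.float64(284.0))
110 (np.int64(280), np.int64(290), np.float64(285.0))
112 (np.int64(280), np.int64(290), np.float64(285.0))
114 (np.int64(281), np.int64(290), np.float64(285.5))
116 (np.int64(281), np.int64(289), np.float64(285.0))
118 (np.int64(281), np.int64(289), np.float64(285.0))
120 (np.int64(282), np.int64(288), np.float64(285.0))
122 (np.int64(283), np.int64(289), np.float64(286.0))
124 (np.int64(282), np.int64(288), np.float64(285.0))
126 None
128 None
130 None
```

The second leg hangs the same way as the first: foot at (280,318) and shaft centred on column 280. I'll move to just before socket 2 and measure its collar.

Emit:
{"fn": "carry_out", "kwargs": {
  "targets": [
    [1.5,-0.2,0,0,-1],
    [3.5,-0.4,0,0,-1],
    [4.5,-0.5,0,0,-1],
    [4.5,-0.5,0,0,-1],
    [4.5,-0.5,0,0,-1],
    [4,-0.4,0,0,-1],
    [2.2,-0.2,0,0,-1],
    [1,0,0,0,-1],
    [0,0,0,0,-1],
    [0,0,0,0,-1]
  ]
}}

```text
t: 21.8
eef_pos: [0.5906, 0.0141, 0.3403]
tool_rot: [0.0, 0.688, 0.725, -0.001]
contact_force: [1.1, 0.8, -1.3]
gripper_width: 0.35
grasp_force: 59.6
```

```bash
python3 - <<'E'
from h import *
o=bot.get_obs(); p=o['eef_pos']; print(o['t'],p)
Rt=Ro.from_quat(np.roll(o['tool_rot'],-1)).as_matrix(); print(Rt)
w,c=snap('wrist','w10'); cs,ct=imaging.calibration('side'),imaging.calibration('top')
q=proj(c,np.array([.5908,.104,.0625])).astype(int); print(q); x,y=q-30
m=cv2.inRange(cv2.cvtColor(w,cv2.COLOR_BGR2HSV),(6,120,60),(24,255,255))
k,l,st,ce=cv2.connectedComponentsWithStats(m[y:y+60,x:x+60]); print([(s.tolist()) for s in st[1:] if s[4]>20])
cn=max([cc for cc in cv2.findContours(m[y:y+60,x:x+60],0,2)[0]],key=cv2.contourArea); e=cv2.fitEllipse(cn); u=np.array(e[0])+[x,y]; print(u,e[1:])
print(onz(c,u,.064),onz(ct,(247,150),.064),onz(cs,(222,222.7),.064),*tri((c,u),(ct,(247,150)),(cs,(222,222.7))))
E
```

```text
21.8 [0.5906 0.0141 0.3403]
[[-0.0527  0.9986 -0.0008]
 [ 0.9986  0.0527 -0.001 ]
 [-0.001  -0.0009 -1.    ]]
[283 103]
[[16, 14, 32, 33, 818]]
[284.4642 103.2047] ((30.464279174804688, 32.54677963256836), 0.7572855949401855)
[0.5917 0.1049 0.064 ] [0.5908 0.1045 0.064 ] [0.5881 0.106  0.064 ] [0.5914 0.1046 0.0603] [0.5 0.3 0.8]
```

Emit:
{"fn": "carry_out", "kwargs": {
  "targets": [
    [1.5,0.1,0,0,-1],
    [3,0.2,0,0,-1],
    [3,0.2,1,0,-1],
    [1.15,0,3,0,-1],
    [0,0,4,0,-1],
    [0,0,3.4,0,-1],
    [0,0,2,0,-1],
    [0,0,0,0,-1],
    [0,0,0,0,-1]
  ]
}}

```text
t: 22.75
eef_pos: [0.5913, 0.1027, 0.2074]
tool_rot: [-0.0, 0.688, 0.726, 0.0]
contact_force: [0.6, -0.3, -1.1]
gripper_width: 0.346
grasp_force: 59.6
```

```bash
python3 - <<'E'
from h import *
o=bot.get_obs(); p=o['eef_pos']; print(o['t'],p,o['contact_force'])
w,c=snap('wrist','w11')
print('mouth',proj(c,np.array([.5915,.1043,.063])),'tip',proj(c,p+[0,.003,-.121]))
m=cv2.inRange(cv2.cvtColor(w,cv2.COLOR_BGR2HSV),(6,185,90),(22,255,255))
k,l,st,ce=cv2.connectedComponentsWithStats(m[150:215,240:325]); print([(s+[240,150,0,0,0]).tolist() for s in st[1:] if s[4]>20])
E
```

```text
22.75 [0.5913 0.1027 0.2074] [ 0.618  -0.2664 -1.1473]
mouth [279.9035 194.5701] tip [279.7168 199.7078]
[[261, 172, 40, 31, 665]]
```

The collar spans columns 261–301, so it is centred on the leg. Lowering gently.

Emit:
{"fn": "carry_out", "kwargs": {
  "targets": [
    [-0.1,0,0,0,-1],
    [0,0,0.6,0,-1],
    [0,0,0.6,0,-1],
    [0,0,0.5,0,-1],
    [0,0,0.4,0,-1],
    [0,0,0.4,0,-1],
    [0,0,0.4,0,-1],
    [0,0,0,0,-1]
  ]
}}

```text
t: 23.6
eef_pos: [0.5908, 0.1015, 0.1773]
tool_rot: [-0.0, 0.688, 0.726, -0.0]
contact_force: [0.1, 0.2, -1.4]
gripper_width: 0.347
grasp_force: 59.5
```

Emit:
{"fn": "carry_out", "kwargs": {
  "targets": [
    [0,0,0.3,0,-1],
    [0,0,0.3,0,-1],
    [0,0,0.2,0,-1],
    [0,0,0,0,-1]
  ]
}}

```text
t: 24.0
eef_pos: [0.5909, 0.1014, 0.1696]
tool_rot: [-0.0, 0.688, 0.726, -0.0]
contact_force: [-0.3, -0.0, 0.1]
gripper_width: 0.351
grasp_force: 59.5
```

Emit:
{"fn": "carry_out", "kwargs": {
  "targets": [
    [0,0,0.4,0,-1],
    [0,0,0.4,0,-1],
    [0,0,0.4,0,-1],
    [0,0,0.3,0,-1],
    [0,0,0,0,-1]
  ]
}}

```text
t: 24.5
eef_pos: [0.5909, 0.1014, 0.1546]
tool_rot: [-0.0, 0.688, 0.726, -0.0]
contact_force: [0.3, -0.1, -2.7]
gripper_width: 0.351
grasp_force: 59.9
```

Emit:
{"fn": "carry_out", "kwargs": {
  "targets": [
    [0,0,0.3,0,-1],
    [0,0,0.2,0,-1],
    [0,0,0.2,0,-1],
    [0,0,0,0,-1]
  ]
}}

```text
t: 24.9
eef_pos: [0.5912, 0.1015, 0.1487]
tool_rot: [0.0, 0.688, 0.726, 0.0]
contact_force: [-1.8, -0.6, 4.9]
gripper_width: 0.35
grasp_force: 60.4
```

Emit:
{"fn": "carry_out", "kwargs": {
  "targets": [
    [0,0,0.15,0,-1],
    [0,0,0.15,0,-1],
    [0,0,0,0,-1]
  ]
}}

```text
t: 25.2
eef_pos: [0.5912, 0.1016, 0.1458]
tool_rot: [0.0, 0.688, 0.726, 0.0]
contact_force: [-0.8, 0.4, 5.9]
gripper_width: 0.347
grasp_force: 60.4
```

Emit:
{"fn": "carry_out", "kwargs": {
  "targets": [
    [0,0,0.15,0,-1],
    [0,0,0.1,0,-1],
    [0,0,0,0,-1]
  ]
}}

```text
t: 25.5
eef_pos: [0.5913, 0.1017, 0.1437]
tool_rot: [0.0, 0.688, 0.726, 0.0]
contact_force: [-2.7, -1.1, 7.9]
gripper_width: 0.349
grasp_force: 60.8
```

Emit:
{"fn": "carry_out", "kwargs": {
  "targets": [
    [0,0,0.15,0,-1],
    [0,0,0,0,-1]
  ]
}}

```text
t: 25.7
eef_pos: [0.5916, 0.1018, 0.1435]
tool_rot: [0.001, 0.688, 0.726, 0.0]
contact_force: [-5.0, -1.6, 17.8]
gripper_width: 0.346
grasp_force: 61.7
```

Emit:
{"fn": "carry_out", "kwargs": {
  "targets": [
    [0,0,0.12,0,-1],
    [0,0,0,0,-1]
  ]
}}

```text
t: 25.9
eef_pos: [0.5918, 0.1019, 0.1434]
tool_rot: [0.001, 0.688, 0.726, 0.001]
contact_force: [-7.6, -3.0, 26.7]
gripper_width: 0.349
grasp_force: 62.8
```

It is home: the travel stopped at 27 N. I'll release, lift, back away and check numerically.

Emit:
{"fn": "carry_out", "kwargs": {
  "targets": [
    [0,0,-0.3,0,-1],
    [0,0,0,0,-0.1],
    [0,0,0,0,0.2],
    [0,0,0,0,0.3],
    [0,0,0,0,0.3],
    [0,0,0,0,0.3],
    [0,0,-1,0,0.3],
    [0,0,-3,0,0.3],
    [0,0,-4,0,0.3],
    [0,0,-4,0,0.3],
    [0,0,-2,0,0.3],
    [0,0,0,0,0.3]
  ]
}}

```text
t: 27.1
eef_pos: [0.5928, 0.1024, 0.2873]
tool_rot: [0.002, 0.688, 0.726, 0.003]
contact_force: [-0.2, -0.4, 0.2]
gripper_width: 0.652
grasp_force: 0.0
```

Emit:
{"fn": "carry_out", "kwargs": {
  "targets": [
    [-2,0,-1,0,0.3],
    [-4.5,0,-1,0,0.6],
    [-4.5,0,0,0,1],
    [-4.5,0,0,0,1],
    [-4.5,0,0,0,1],
    [-4.5,0,0,0,1],
    [-2,0,0,0,1],
    [0,0,0,0,1],
    [0,0,0,0,1]
  ]
}}

```text
t: 28.0
eef_pos: [0.605, -0.1627, 0.302]
tool_rot: [-0.001, 0.688, 0.726, -0.0]
contact_force: [-0.3, 0.8, -1.0]
gripper_width: 1.0
grasp_force: 0.0
```

```bash
python3 - <<'E'
from h import *
o=bot.get_obs(); p=o['eef_pos']; print(o['t'],p,o['contact_force'],o['gripper_width'])
s,cs=snap('side','sF'); t,ct=snap('top','tF')
print('orange s',blobs(s,(8,190,110),(20,255,255),(140,205,120,90))); print('orange t',blobs(t,(8,190,110),(20,255,255),(165,120,110,90)))
# foot tops: two-view height, standing legs C,D as reference
for n,x,y in [('1',.6195,.273),('2',.592,.1045)]:
    qt,qs=proj(ct,np.array([x,y,.196])),proj(cs,np.array([x,y,.196]))
    et,bt=dark(t,(int(qt[0])-8,int(qt[1])-8,17,17),45); es,bs=dark(s,(int(qs[0])-8,int(qs[1])-8,17,17),45)
    print(n,qt,et[0],bt,qs,es[0],bs,*tri((ct,et[0]),(cs,es[0])))
i0=cv2.imread('pics/top0.png'); d=cv2.absdiff(t,i0).max(2)
print('hinge diff',d[158:172,202:226].max(),'C/D',d[160:195,160:200].mean(),d[170:205,225:260].mean(),'hammer',d[60:100,230:325].mean(),'tape',d[200:236,348:384].mean(),'scr',d[145:205,90:138].mean())
E
```

```text
28.0 [ 0.605  -0.1627  0.302 ] [-0.3166  0.7671 -0.9732] 1.0004980331910156
orange s [([216, 223, 13, 7, 39], [221.5, 226.7]), ([234, 242, 14, 8, 43], [239.3, 246.5]), ([167, 252, 13, 6, 37], [172.2, 254.9]), ([185, 270, 14, 10, 50], [191.7, 275.9])]
orange t [([183, 135, 13, 13, 49], [190.5, 143.0]), ([240, 145, 14, 13, 50], [247.8, 153.1]), ([176, 168, 14, 14, 53], [184.6, 176.0]), ([234, 179, 14, 13, 49], [242.1, 186.8])]
1 [176.3377 127.3508] (176.22897338867188, 127.9805679321289) (171, 123, 11, 10) [163.6431 219.5806] (164.40576171875, 221.30978393554688) (161, 218, 8, 7) [0.6185 0.2739 0.1908] [1. 1.]
2 [242.2695 137.9879] (241.5858917236328, 138.4689178466797) (237, 134, 10, 10) [216.6423 191.6452] (217.0157470703125, 193.46157836914062) (214, 191, 7, 6) [0.5912 0.1061 0.1907] [1.1 1.1]
hinge diff 8 C/D 9.927142857142858 10.791020408163265 hammer 4.838947368421053 tape 45.14429012345679 scr 4.946180555555555
```

```bash
python3 - <<'E'
from h import *
a,b=cv2.imread('pics/side0.png'),cv2.imread('pics/sF.png'); d=cv2.absdiff(a,b).max(2)
print('tape side',d[190:216,320:350].mean(),'bottle',d[112:155,338:356].mean(),'hinge',d[248:264,198:218].mean())
t,ct=cv2.imread('pics/tF.png'),imaging.calibration('top'); s,cs=b,imaging.calibration('side')
for f,rt,rs in [('C',(161,158,18,18),(175,235,17,17)),('D',(226,170,18,18),(230,205,17,17))]:
    for im,r in((t,rt),(s,rs)): print(f,dark(im,r,45))
    print(*tri((ct,dark(t,rt,45)[0][0]),(cs,dark(s,rs,45)[0][0])))
E
```

```text
tape side 21.72051282051282 bottle 5.403100775193798 hinge 7.15625
C (((168.83425903320312, 165.9612579345703), (8.860319137573242, 10.366612434387207), 116.33538818359375), (164, 162, 10, 10))
C (((183.15321350097656, 243.79403686523438), (6.436910629272461, 7.3889241218566895), 104.99445343017578), (180, 241, 8, 7))
[0.52   0.2898 0.1907] [1.1 1.1]
D (((234.68556213378906, 176.91050720214844), (8.899321556091309, 9.812870979309082), 114.38875579833984), (230, 172, 10, 11))
D (((236.9630126953125, 213.4431915283203), (5.709288597106934, 6.682069301605225), 112.83465576171875), (234, 211, 7, 6))
[0.4922 0.1221 0.191 ] [1.1 1.1]
```

All four legs measure the same top height (190.7–191.0 mm on the same scale), so both new ones are fully home. One last check on the tape, then I'll hand in.

```bash
python3 - <<'E'
from h import *
for n in('side0','sF'):
    print(n,blobs(cv2.imread(f'pics/{n}.png'),(0,0,140),(180,60,255),(315,185,40,35),30))
print(bot.hand_in())
E
```

```text
side0 [([322, 191, 26, 20, 171], [336.0, 202.4])]
sF [([335, 191, 13, 14, 63], [342.6, 197.0])]
the job is handed in; nothing more can be done
None
```

Both loose beech legs now stand upright and released in the two empty sockets, collars pressed home (same measured top height as the two standing legs), and the job was handed in at about 28 s of the 69 s limit; the one open point is the pale tape, whose edges line up with the start but which was partly shaded or hidden in the last check, so I couldn't fully confirm it is undisturbed.

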